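# Line up pipe-hanger blocks in a boring jig and index them with the sprung lever

## Robot

A 6-joint arm with a two-finger parallel gripper is mounted at the origin on the work surface. World frame = base frame: x ahead of the robot, y to its left, z up, the work surface at z = 0. Lengths are in mm, angles in rad, forces in N, time in s.
With the tool pointing down it reaches from about 275 to 750 mm from the base axis. Payload 10.2 kg.
Tool frame: the origin (TCP) lies on the front face of the gripper's body, between the roots of the fingers; the fingertips stand 73 mm ahead of it and the grasp point (between the pads) lies 54 mm ahead of it; z points along the fingers, y is the direction in which the jaws open and shut (so a half turn about z gives the same grasp; the last joint's range is limited). The gripper opens to 85 mm and grips with 20 to 120 N. Pads are 22 mm wide; open, the fingers measure 114 mm over their backs; the gripper's body (76 mm by 85 mm) begins 54 mm behind the grasp point. The pads swing forward as they close: fully open they stand 13 mm farther back than shut.
Start: joints at [1.025, 0.313, 1.498, -0, 1.331, -0.223], TCP at [166.555, 497.887, 303.894] pointing down, gripper open.
Joint ranges: [-2.94, 2.94], [-0.97, 2.17], [0.19, 2.56], [-1.23, 4.37], [0.02, 3.11], [-2.88, 2.88]. Speed limits (rad/s): [2.39, 2.39, 3.01, 3.14, 3.14, 3.14].

## Interface

Orientations are given as a unit quaternion [w, x, y, z].
In Python, from rig import ctrl gives the robot as it stands.
- The arm moves only by the tool move_arm, never from a script. Its argument "series" is a list of rows, each a list of 3 entries, a list of its own where there are three numbers: the shift along the tool's x, y, z in mm, then the turn about the tool's z in degrees, then the opening, from 0 (shut) to 1 (fully open). In form: [[[tx, ty, tz], yaw, grip], ...]. A call has 1 to 10 rows; each row is the pose to reach, as a shift and turn from the pose commanded when the call began, along the tool's axes at that moment; what a row does not reach only later rows make up. A row lasts 1/8 s, in which the tool goes at most 62.5 mm and 10.7 degrees, less where a joint would pass 70% of its speed; a pose out of reach is approached as far as the arm can. A call with a gripper value outside its range is refused whole. The fingers move at their own pace and stop on an object; "force" is the grip in N (left out, the last holds). Time passes only in rows, so rows that repeat a pose let the fingers close. It gives the time, the measured TCP pose, the force and the opening at its end, in the units of the state.
- ctrl.sense(): the state, without advancing time (a new reading comes with each control period).
- ctrl.capture(name): name is "scene" or "side" or "wrist"; returns (picture, depth): 420x560x3 uint8, red, green, blue; 420x560 float32, mm along the optical axis (not along the pixel's ray), 0 where there is no reading.
- ctrl.camera_model(name): a dict with "fov_y" (degrees; the focal length in pixels is half the picture's height over the tangent of half this angle, whatever the lens; pixels are square), "cx", "cy" (the principal point, pixels), "dist_coeffs" ([k1, k2, p1, p2, k3] as OpenCV has them; the pictures are not rectified), "rvec" (rotation vector, rad) and "tvec" (3), from world to camera coordinates, as OpenCV has them. Camera axes: x right, y down, z forward; pixel columns grow to the right and rows downward; lengths in mm; the calibration is good to about 2 mm. A picture is of the moment at which its call begins: read the wrist's pose just before it. camera_model takes no time and is no camera call; for the wrist camera it gives the pose at the moment of the call.
- ctrl.finish_job(): hands the job in, once; it reports no verdict.
The state is a dict: "time_s": time; "joints": joint angles; "dq": joint speeds; "tau": joint torques, N m; "eef_pos": TCP position; "ee_rot": TCP orientation; "force": force on the tool from outside, world axes, zero at the start; "wrist_torque": the same for the moment, N m; "grip_width": opening from 0.0 (shut) to 1.0 (fully open).
Only numpy, scipy, OpenCV 4.12 (cv2) and the standard library are available. Lean on these libraries where they do the work, as an engineer would, in place of code of your own. Each camera call takes 0.05 s, during which the arm holds its last target.

## Task

Load the boring jig: nudge the three wooden blocks back until each sits square and flush against the fence, then push the red grip under the clear guard so that the sprung lever swings until it stops firm with the row closed up tight against the end stop, and let go so that it springs fully home. Press it home firmly but do not crush the row, and leave the other things on the bench where they are.

Things in the scene. Friction and masses are not known exactly. Their poses are not given: they have to be found in the camera images.
- jig: End-boring jig fixed on the bench, turned up to 0.2 rad. Frame: origin at bench level, x across the lane away from the robot, y along the lane, z up; coordinates below in mm in this frame. Dark steel bed: top at z 20, x -100 to 60, y -380 to 200, and x 50 to 250, y -170 to 200; the blocks' lane is before the fence. A blue motor housing 120 high stands at y -230 to -380, x -45 to 65.
- fence (a point): Middle of the aluminium fence's near face, on the lane's far side, at jig x 40, y 10, at the fence's top edge, z 55. The fence runs along jig y from -180 to 200. An adjustable aluminium end stop (78 wide, top at z 65) closes the lane's -y end: its face is clamped anywhere from y -165 to -139; where exactly is not told.
- pusher_face (a point): Middle of the steel pusher's face (50 wide in x, z 24 to 50, arm above it to z 63) at the lane's +y end, at jig x 10, y 145, z 37 at home. Geared to the lever: 90 mm toward jig -y per rad. It closes the three blocks (240 mm) up against the end stop, which then stops it and the lever. It springs back with the lever.
- guard_edge (a point): Middle of the near yellow edge of the clear guard roofing the lever: jig x 100, y 132, underside z 190. The guard spans x 100 to 249, y 2 to 263, on two posts at its far edge. An upright tool cannot reach the red grip; one leaning back toward the robot by about 28 to 45 degrees (fingers pointing down and to jig +x) can.
- lever_pivot (a point): Point on the lever's vertical hinge axis at the height of the grip's centre: jig x 205, y 130, z 102. The grip's centre moves on a horizontal circle of radius 120 mm about it.
- lever (a joint): Lever angle (rad), 0 home. Grows counter-clockwise from above, moving the red grip toward jig -y: from jig (96, 179) at home through (85, 130) at 0.425. It stops firm when the row is closed up against the end stop, somewhere from 0.49 to 0.78 (with no blocks, 0.85). Grip force: spring 3 N at home to 7.5 N at 0.8, plus 1 to 5 N to slide the blocks; take some 10 N more as tight, not over 40 more.
- red_grip: Red upright cylinder (a free-turning sleeve) at the lever's free end, 24 mm diameter, 52 mm tall; origin at its centre, 102 mm above the bench (spans 76 to 128). The lever's 16 mm wide steel arm runs at 68 to 76 mm above the bench, from the grip to the pivot.
- block_a_center (a point): Pale wooden pipe-hanger block with a metal strip on top, 60 mm (its x) by 80 mm (its y) by 30 mm high, about 0.2 kg; centre, half-way up. The nearest the end stop of the three; at first loose in the lane, 12 to 45 mm off the fence and turned up to 0.14 rad from the jig, its 80 mm side roughly along the lane. Flush against the fence its centre is at x = 10 mm in the jig's frame.
- block_b_center (a point): Pale wooden pipe-hanger block with a metal strip on top, 60 mm (its x) by 80 mm (its y) by 30 mm high, about 0.2 kg; centre, half-way up. The middle of the three; at first loose in the lane, 12 to 45 mm off the fence and turned up to 0.14 rad from the jig, its 80 mm side roughly along the lane. Flush against the fence its centre is at x = 10 mm in the jig's frame.
- block_c_center (a point): Pale wooden pipe-hanger block with a metal strip on top, 60 mm (its x) by 80 mm (its y) by 30 mm high, about 0.2 kg; centre, half-way up. The nearest the pusher of the three; at first loose in the lane, 12 to 45 mm off the fence and turned up to 0.14 rad from the jig, its 80 mm side roughly along the lane. Flush against the fence its centre is at x = 10 mm in the jig's frame.
- glue: Bystander: white glue bottle, 52 mm diameter, 120 mm tall, on the jig's bed behind the fence; origin under its centre.
- mug: Bystander: blue mug, 76 mm diameter, 90 mm tall; origin under its centre.
- can: Bystander: green can, 70 mm diameter, 100 mm tall; origin under its centre.
- collar: Bystander: galvanised duct collar, 100 mm diameter, 60 mm tall; origin under its centre.
- wrench: Bystander: steel wrench, 190 mm, lying flat along its x axis; origin at its middle, underside.
- square: Bystander: try square, 140 mm steel blade and 100 mm wooden stock, lying flat; origin on the blade near the stock, underside.

How it is judged (in metres and radians):
On the way, in this order (a step that is already met when the one before it is completed fails the run):
1. all three blocks flat on the bed, square (4 degrees) and flush (5 mm) against the fence, lever still at home (x of block_a_center in the frame of jig between 0.005 and 0.015 m and angle between the x axis of each of block_a_center, block_b_center, block_c_center and the x axis of jig, either way round below 0.07 rad and z of each of block_a_center, block_b_center, block_c_center in the frame of jig below 0.04 m and x of block_b_center in the frame of jig between 0.005 and 0.015 m and x of block_c_center in the frame of jig between 0.005 and 0.015 m and value of joint lever below 0.08 rad), for 0.1 s.
2. the lever is pushed by its red grip until the row is tight: the first two blocks press on each other with over 8 N (value of joint lever above 0.4 rad and contact force between the fingers and red_grip above 0.5 N and contact force between block_a and block_b above 8 N), for 0.05 s.
At the end, for the whole second after the job is handed in: The three blocks lie flat on the bed, square (4 degrees) and flush (5 mm) against the fence, closed up in a row at the end stop's end of the lane (neighbouring centres less than 84 mm apart), and the lever is back home (below 0.06 rad) and at rest (x of block_a_center in the frame of jig between 0.005 and 0.015 m and angle between the x axis of each of block_a_center, block_b_center, block_c_center and the x axis of jig, either way round below 0.07 rad and z of each of block_a_center, block_b_center, block_c_center in the frame of jig below 0.04 m and x of block_b_center in the frame of jig between 0.005 and 0.015 m and x of block_c_center in the frame of jig between 0.005 and 0.015 m and distance between block_a_center and block_b_center below 0.084 m and distance between block_b_center and block_c_center below 0.084 m and y of block_a_center in the frame of jig between -0.13 and -0.092 m and value of joint lever below 0.06 rad and velocity of joint lever below 0.1 rad/s); the robot touches nothing.
It fails at once if the row is crushed: the first two blocks pressed together with over 60 N (contact force between block_a and block_b above 60 N).
It fails at once if a bystander (glue, mug, can, collar, wrench, square) is moved by more than 30 mm or tipped over (distance of any of glue, mug, can, collar, wrench, square from where it was at the start of the episode above 0.03 m or angle between any of glue, mug, can, collar, wrench, square's own z axis and vertical above 0.4 rad).
It also fails if it takes over 54 s, if anything falls off the work surface, if the arm or the gripper's body presses on something with over 40 N, if the wrist force passes 120 N, or if a joint passes its speed limit or range.

## Working session

There is one attempt and no reset: what is moved stays moved. The work goes in short steps, Python scripts to look and compute and a tool call to move; the robot and the scene stay as the last step left them, time stands still between calls to the robot, and variables do not carry over. Pictures are saved under pics/ and viewed, and the job is handed in when it is done.

Besides the shell and the picture viewer there is one more tool, called after ">>>" as name([rows], argument=value, ...), one row to a line, values as JSON. move_arm: Moves the arm, as the interface text tells. Its arguments: {"type":"object","properties":{"series":{"type":"array","items":{"type":"array"}},"force":{"type":"number"}},"required":["series"]}

```bash
ls; mkdir -p pics
python3 - <<'E'
from rig import ctrl
import cv2,numpy as np
print(ctrl.sense())
for n in ["scene","side"]:
    p,d=ctrl.capture(n); cv2.imwrite(f"pics/{n}0.png",p[:,:,::-1]); np.savez(f"{n}0.npz",p=p,d=d); print(n,ctrl.camera_model(n))
E
```

```text
pics
{'time_s': 0.0, 'joints': array([ 1.02459361e+00,  3.13474717e-01,  1.49845372e+00, -3.17462129e-06,
        1.33096129e+00, -2.23382169e-01]), 'dq': array([ 6.15962811e-04, -2.05737213e-03, -2.17042428e-03, -1.53977408e-03,
        1.06960162e-03,  5.67854392e-05]), 'tau': array([ 1.27615436e-03, -4.12265396e+01, -2.59748465e+01, -4.21628488e-05,
        4.07482818e-03,  1.17588030e-05]), 'eef_pos': array([166.4697269 , 497.73845893, 303.3160945 ]), 'ee_rot': array([-2.42010729e-04,  1.60709900e-01,  9.87001473e-01, -6.01693275e-04]), 'force': array([-0.0193427 , -0.18947451, -0.13325623]), 'wrist_torque': array([ 0.01430202, -0.0177436 ,  0.00587354]), 'grip_width': 0.9975317977749931}
scene {'fov_y': 51.87731613218472, 'cx': 281.2918435638003, 'cy': 204.4285545060171, 'dist_coeffs': array([0.0006254, 0.       , 0.       , 0.       , 0.       ]), 'rvec': array([ 1.88386676,  1.80373574, -0.60472111]), 'tvec': array([ -70.05579874, -317.90839256, 1616.77273943])}
side {'fov_y': 57.69060237572573, 'cx': 279.0033918920783, 'cy': 211.08808896808657, 'dist_coeffs': array([-0.00110377,  0.        ,  0.        ,  0.        ,  0.        ]), 'rvec': array([ 2.25267626, -0.52434814,  0.24329197]), 'tvec': array([-460.21648536,  282.71983486, 1188.19715212])}
```

View pics/scene0.png

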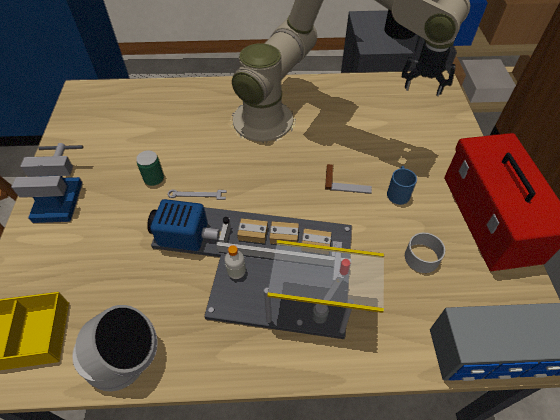

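View pics/side0.png

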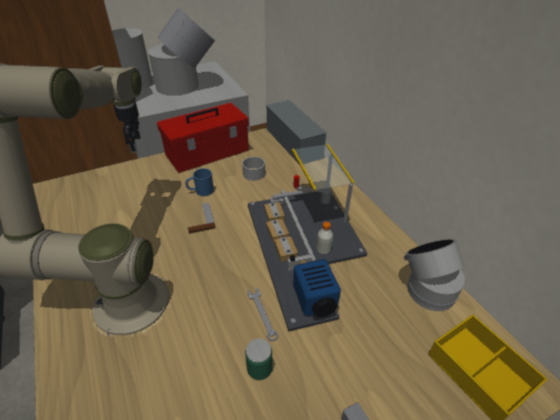

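```bash
cat > h.py <<'E'
import numpy as np,cv2
from rig import ctrl
def K(m):
    f=210/np.tan(np.radians(m['fov_y']/2)); return np.array([[f,0,m['cx']],[0,f,m['cy']],[0,0,1.]])
def cloud(d,m):
    k=K(m); v,u=np.mgrid[0:420,0:560]
    pts=np.stack([u,v],-1).reshape(-1,1,2).astype(float)
    n=cv2.undistortPoints(pts,k,m['dist_coeffs'])[:,0]
    z=d.reshape(-1); P=np.c_[n*z[:,None],z]
    R=cv2.Rodrigues(m['rvec'])[0]
    W=(P-m['tvec'])@R; W[z==0]=np.nan
    return W.reshape(420,560,3)
def proj(P,m): return cv2.projectPoints(np.array(P,float).reshape(-1,1,3),m['rvec'],m['tvec'],K(m),m['dist_coeffs'])[0][:,0]
def onz(u,v,z,m):
    n=cv2.undistortPoints(np.array([[[u,v]]],float),K(m),m['dist_coeffs'])[0,0]
    R=cv2.Rodrigues(m['rvec'])[0]; r=R.T@np.array([n[0],n[1],1]); c=-R.T@m['tvec']
    return c+r*(z-c[2])/r[2]
E
python3 - <<'E'
from h import *
for n,(a,b,c,e) in {"scene":(140,180,400,350),"side":(230,130,380,330)}.items():
    p=np.load(n+"0.npz")['p']; q=cv2.resize(p[b:e,a:c],None,fx=3,fy=3,interpolation=cv2.INTER_CUBIC)[:,:,::-1]
    cv2.imwrite(f"pics/{n}z.png",q); print(q.shape)
    W=cloud(np.load(n+"0.npz")['d'],ctrl.camera_model(n)); 
    if n=="scene":
        for u,v in [(253,224),(284,229),(317,236),(346,267),(350,140),(200,240),(290,315),(235,252)]: print(u,v,W[v,u].round(1))
E
```

```text
(510, 780, 3)
253 224 [508.1 -35.4  50.7]
284 229 [529.8  54.8  50.9]
317 236 [557.5 148.8  49.9]
346 267 [741.2 190.4 196.4]
350 140 [123.9 311.4   2. ]
200 240 [ 558.4 -186.7   52.8]
290 315 [780.4  58.9  19.7]
235 252 [655.7 -77.4 141.4]
(600, 450, 3)
```

View pics/scenez.png

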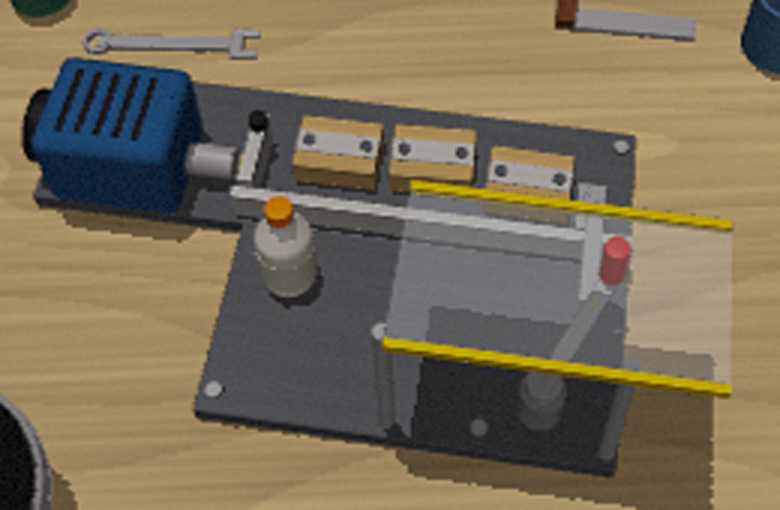

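View pics/sidez.png

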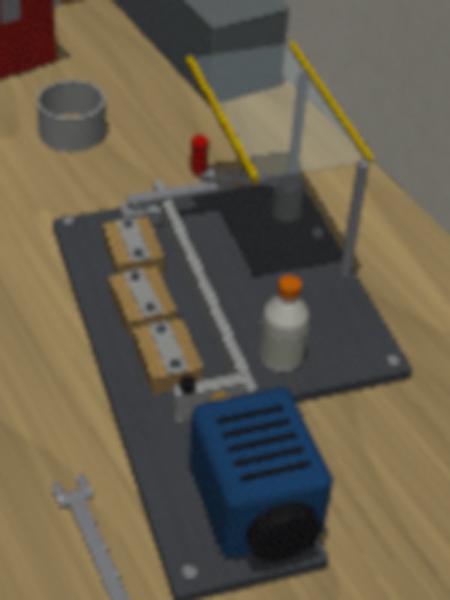

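```bash
python3 - <<'E'
from h import *
# top-down ortho from both, color+height, 1px=1mm ; x 380..900 , y -320..330
H=np.zeros((520,650,3),np.uint8); Z=np.full((520,650),-1.)
for n in ["scene","side"]:
    f=np.load(n+"0.npz"); d=cv2.resize(f['d'],None,fx=1,fy=1); W=cloud(f['d'],ctrl.camera_model(n))
    np.save(n+"W.npy",W)
    ok=np.isfinite(W[...,2])
    P=W[ok]; C=f['p'][ok]
    for lo,hi,nm in [(14,27,'bed'),(44,60,'top')]:
        s=(P[:,2]>lo)&(P[:,2]<hi)&(P[:,0]>380)&(P[:,0]<900)&(P[:,1]>-320)&(P[:,1]<330)
        im=np.zeros((520,650,3),np.uint8)
        for q,c in zip(P[s],C[s]): cv2.circle(im,(int(q[1]+320),int(q[0]-380)),1,tuple(int(x) for x in c[::-1]),-1)
        cv2.imwrite(f"pics/o_{n}_{nm}.png",im)
E
python3 -c "
import cv2,numpy as np
a=[[cv2.imread(f'pics/o_{n}_{m}.png') for m in('bed','top')] for n in ('scene','side')]
cv2.imwrite('pics/ortho.png',cv2.resize(np.vstack([np.hstack(r) for r in a]),(750,600)))"
```

```text
(no output)
```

View pics/ortho.png

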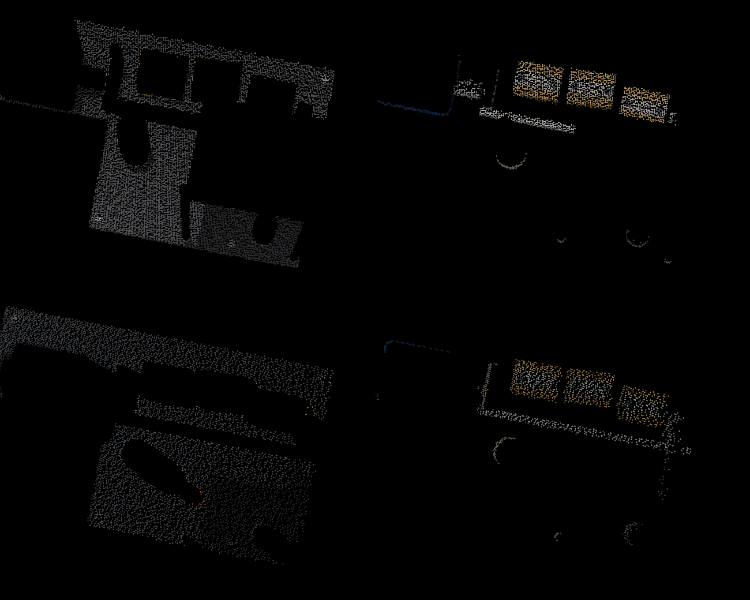

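```bash
cat > fit.py <<'E'
from h import *
from scipy.optimize import least_squares
obs={"scene":((140,180),[((635,134),(-100,200,20)),((613,474),(250,200,20)),((196,413),(250,-170,20))]),
"side":((230,130),[((54,224),(-100,200,20)),((180,597),(-100,-380,20)),((409,372),(250,-170,20))])}
def T(q,P):
    c,s=np.cos(q[2]),np.sin(q[2]); P=np.array(P,float); return np.c_[q[0]+c*P[:,0]-s*P[:,1],q[1]+s*P[:,0]+c*P[:,1],P[:,2]]
def inv(q,W):
    c,s=np.cos(q[2]),np.sin(q[2]); d=np.asarray(W)[...,:2]-q[:2]; return np.stack([c*d[...,0]+s*d[...,1],-s*d[...,0]+c*d[...,1],np.asarray(W)[...,2]],-1)
if __name__=="__main__":
    def res(q,detail=False):
        o=[]
        for n,(off,l) in obs.items():
            m=ctrl.camera_model(n); uv=np.array([((a[0]+.5)/3-.5+off[0],(a[1]+.5)/3-.5+off[1]) for a,_ in l])
            o.append(proj(T(q,[b for _,b in l]),m)-uv)
        return np.vstack(o).ravel()
    r=least_squares(res,[560,60,-.2]); q=r.x; print(q,r.fun.reshape(-1,2).round(1).tolist())
    np.save("q.npy",q)
    for n in obs:
        J=inv(q,np.load(n+"W.npy")).reshape(-1,3)
        # fence top
        s=(J[:,2]>51)&(J[:,2]<60)&(J[:,1]>-110)&(J[:,1]<100)&(J[:,0]>30)&(J[:,0]<65)
        print(n,"fence x pct",np.percentile(J[s,0],[1,50,99]).round(1),"z",np.median(J[s,2]), np.polyfit(J[s,1],J[s,0],1))
        s=(J[:,2]>60)&(J[:,2]<70)&(J[:,1]>-190)&(J[:,1]<-130)&(J[:,0]>-45)&(J[:,0]<35)
        print(n,"stop y",np.percentile(J[s,1],[1,50,99]).round(1),s.sum())
        s=(J[:,2]>15)&(J[:,2]<25)&(abs(J[:,1])<190)&(J[:,0]<-80)&(J[:,0]>-115); print("near edge",np.percentile(J[s,0],[1]), 'z',np.median(J[s,2]))
        s=(J[:,2]>46)&(J[:,2]<54)&(J[:,1]>-139)&(J[:,1]<120)&(J[:,0]>-80)&(J[:,0]<36)
        B=J[s]
        km=None
        import cv2
        im=np.zeros((420,560),np.uint8); im.ravel()[np.where(s)[0]]=255
        k,lab,st,_=cv2.connectedComponentsWithStats(im)
        for i in range(1,k):
            if st[i,4]<150: continue
            b=J[(lab.ravel()==i)]; rc=cv2.minAreaRect(b[:,:2].astype(np.float32)); print("blk",np.round(b.mean(0),1),st[i,4],[np.round(x,1) for x in rc])
        d=np.load(n+"0.npz")['p']
        red=(d[...,0]>150)&(d[...,1]<60)&(d[...,2]<60); R=J[red.ravel()]; R=R[(abs(R[:,0]-96)<60)&(abs(R[:,1]-179)<60)]; print("red",R.mean(0) if len(R) else None,len(R))
    print("jig pts", T(q,[(96,179,102),(205,130,102),(100,132,190),(10,-70,35)]).round(1))
E
python3 fit.py
```

```text
[ 5.61579907e+02  4.50901399e+01 -1.87342008e-01] [[-0.0, -0.1], [0.9, -0.9], [-1.9, -0.5], [-0.7, -1.9], [-0.6, -0.2], [2.2, -1.5]]
scene fence x pct [38.7 46.4 52.9] z 54.932731949676146 [3.58985733e-04 4.63232830e+01]
scene stop y [-187.4 -166.  -158.4] 99
near edge [-100.65944129] z 20.05224968297133
blk [-22.7 -87.4  50.6] 431 [array([-23.8, -88.5]), array([79.8, 64.3]), np.float64(89.8)]
blk [-26.9   5.2  50.4] 432 [array([-28.3,   4.3]), array([63.3, 79.9]), np.float64(2.8)]
blk [-18.8  90.1  50.7] 282 [array([-18.7,  90.3]), array([60.1, 52.4]), np.float64(88.4)]
red None 0
side fence x pct [39.  45.2 51.4] z 53.38094364002863 [4.98821538e-03 4.52011654e+01]
side stop y [-177.9 -171.8 -162.2] 79
near edge [-100.84062723] z 18.935483973278743
blk [-15.2  86.6  49.6] 174 [array([-14.9,  86.8]), array([64.9, 60.6]), np.float64(88.7)]
blk [-30.1  -0.9  49.7] 244 [array([-30.1,   0.3]), array([58.9, 83.2]), np.float64(2.9)]
blk [-26.  -94.2  49.6] 286 [array([-25.2, -92.4]), array([82. , 60.6]), np.float64(90.0)]
red [ 95.56789255 185.05976522 123.27882575] 1
jig pts [[689.2 203.1 102. ]
 [787.2 134.6 102. ]
 [684.4 156.2 190. ]
 [558.4 -25.5  35. ]]
```

Run:
```python
from h import *
from scipy.spatial.transform import Rotation as Ro
s=ctrl.sense(); m=ctrl.camera_model("wrist")
R=cv2.Rodrigues(m['rvec'])[0]; c=-R.T@m['tvec']; w,x,y,z=s['ee_rot']; E=Ro.from_quat([x,y,z,w]).as_matrix()
print("cam in tool",E.T@(c-s['eef_pos']),"axis",E.T@R.T@[0,0,1],m['fov_y'])
p,d=ctrl.capture("wrist"); cv2.imwrite("pics/w0.png",p[:,:,::-1])
# gripper points in tool frame from both cams
for n in ["scene","side"]:
    W=np.load(n+"W.npy").reshape(-1,3); L=(W-s['eef_pos'])@E
    L=L[np.isfinite(L[:,0])&(abs(L[:,0])<150)&(abs(L[:,1])<150)&(L[:,2]>-250)&(L[:,2]<90)]
    for a in range(-240,90,15):
        k=L[(L[:,2]>=a)&(L[:,2]<a+15)]
        if len(k): print(n,a,len(k),"x",k[:,0].min().round(),k[:,0].max().round(),"y",k[:,1].min().round(),k[:,1].max().round())
a=np.load("scene0.npz")['p'][0:110,370:490]; b=np.load("side0.npz")['p'][60:170,80:200]
cv2.imwrite("pics/g.png",cv2.resize(np.hstack([a,b])[:,:,::-1],(800,366),interpolation=cv2.INTER_CUBIC))
```

```text
cam in tool [ 65.04306178   0.1253142  -69.79516043] axis [-2.59637569e-01 -7.02485138e-04  9.65705876e-01] 71.09907127509311
scene -240 322 x -63.0 9.0 y -129.0 13.0
scene -225 673 x -69.0 45.0 y -149.0 49.0
scene -210 544 x -77.0 54.0 y -150.0 54.0
scene -195 441 x -76.0 56.0 y -148.0 57.0
scene -180 335 x -76.0 34.0 y -150.0 55.0
scene -165 206 x -73.0 34.0 y -112.0 49.0
scene -150 85 x -65.0 -10.0 y -57.0 40.0
scene -135 73 x -44.0 -11.0 y -34.0 38.0
scene -120 77 x -43.0 -8.0 y -36.0 36.0
scene -105 181 x -44.0 8.0 y -37.0 37.0
scene -90 131 x -42.0 -1.0 y -37.0 37.0
scene -75 132 x -42.0 -4.0 y -37.0 38.0
scene -60 55 x -40.0 7.0 y -65.0 65.0
scene -45 251 x -22.0 14.0 y -68.0 69.0
scene -30 170 x -25.0 13.0 y -71.0 70.0
scene -15 184 x -23.0 18.0 y -73.0 73.0
scene 0 136 x -20.0 18.0 y -73.0 74.0
scene 15 41 x -16.0 -3.0 y -61.0 63.0
scene 30 43 x -16.0 6.0 y -55.0 57.0
scene 45 29 x -14.0 9.0 y -56.0 55.0
side -240 198 x -61.0 63.0 y -148.0 22.0
side -225 250 x -67.0 43.0 y -149.0 33.0
side -210 161 x -73.0 -14.0 y -150.0 23.0
side -195 153 x -74.0 -4.0 y -148.0 32.0
side -180 120 x -73.0 8.0 y -149.0 -3.0
side -165 56 x -70.0 -36.0 y -113.0 -1.0
side -150 24 x -65.0 -51.0 y -58.0 6.0
side -135 72 x -42.0 31.0 y -45.0 -1.0
side -120 60 x -38.0 33.0 y -41.0 -9.0
side -105 121 x -40.0 33.0 y -43.0 13.0
side -90 96 x -40.0 31.0 y -43.0 6.0
side -75 93 x -41.0 32.0 y -44.0 4.0
side -60 49 x -38.0 25.0 y -70.0 -16.0
side -45 85 x -22.0 16.0 y -74.0 12.0
side -30 67 x -22.0 18.0 y -77.0 21.0
side -15 52 x -20.0 10.0 y -78.0 68.0
side 0 57 x -19.0 10.0 y -79.0 64.0
side 15 26 x -14.0 3.0 y -61.0 54.0
side 30 37 x -14.0 9.0 y -61.0 49.0
side 45 41 x -14.0 9.0 y -60.0 45.0
side 60 1 x -2.0 -2.0 y 43.0 43.0
```

View pics/g.png

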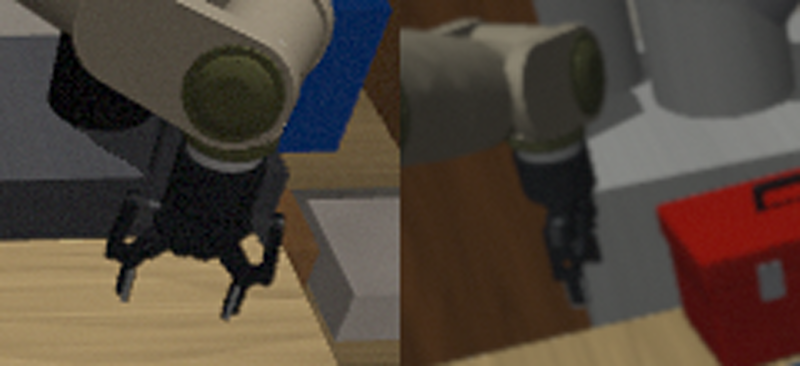

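View pics/w0.png

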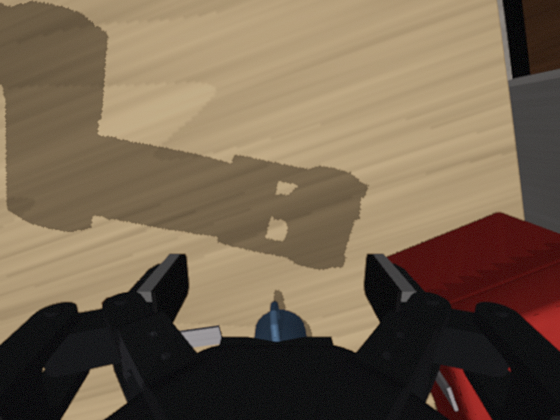

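```bash
cat > plan.py <<'E'
from h import *
from fit import T,inv
from scipy.spatial.transform import Rotation as Ro
q=np.load("q.npy")
def st(verbose=True):
    s=ctrl.sense(); w,x,y,z=s['ee_rot']; E=Ro.from_quat([x,y,z,w]).as_matrix()
    j=inv(q,s['eef_pos']); 
    if verbose: print("t",round(s['time_s'],2),"jig",j.round(1),"F",s['force'].round(1),"grip",round(s['grip_width'],2),"joints",s['joints'].round(2),"toolz",E[:,2].round(3),"tool y ang in jig",np.degrees(np.arctan2(E[1,1],E[0,1])-q[2]).round(1))
    return s,E
def to(targets):
    s,E=st()
    for t in targets: print(t,(E.T@(T(q,[t])[0]-s['eef_pos'])).round(1))
E
python3 - <<'E'
from plan import *
to([(-95,-85,250),(-95,-85,99),(-95,0,99)])
for n in ["scene","side"]:
    J=inv(q,np.load(n+"W.npy")).reshape(-1,3)
    s=(abs(J[:,0]+20)<80)&(J[:,1]>-210)&(J[:,1]<-140)&(J[:,2]>68)&(J[:,2]<150); print(n,J[s].round(0)[:12].tolist())
    s=(J[:,0]>-50)&(J[:,0]<140)&(J[:,1]>128)&(J[:,1]<260)&(J[:,2]>26)&(J[:,2]<150); k=J[s].round(0); print(n,len(k),k[::max(1,len(k)//40)].tolist())
E
```

```text
t 0.15 jig [-472.5  371.2  303.5] F [ 0.1  0.4 -0.3] grip 0.99 joints [ 1.02  0.31  1.5  -0.    1.33 -0.22] toolz [-0.001 -0.001 -1.   ] tool y ang in jig 82.2
(-95, -85, 250) [-435.7 -401.    53.8]
(-95, -85, 99) [-435.7 -400.8  204.8]
(-95, 0, 99) [-424.2 -316.6  204.7]
scene [[-34.0, -173.0, 74.0], [-33.0, -169.0, 77.0], [-33.0, -166.0, 76.0], [-33.0, -163.0, 78.0], [-28.0, -174.0, 77.0], [-30.0, -172.0, 76.0], [-30.0, -169.0, 75.0], [-29.0, -165.0, 78.0], [-30.0, -163.0, 78.0], [-31.0, -160.0, 76.0], [-25.0, -173.0, 77.0], [-27.0, -171.0, 75.0]]
scene 117 [[-41.0, 129.0, 50.0], [-41.0, 134.0, 52.0], [-41.0, 140.0, 52.0], [-37.0, 132.0, 52.0], [-39.0, 137.0, 49.0], [-33.0, 129.0, 51.0], [-35.0, 135.0, 50.0], [-32.0, 129.0, 48.0], [-31.0, 135.0, 51.0], [-25.0, 130.0, 53.0], [-28.0, 135.0, 50.0], [-26.0, 130.0, 47.0], [-22.0, 135.0, 55.0], [-16.0, 130.0, 57.0], [-22.0, 136.0, 48.0], [-16.0, 130.0, 53.0], [-18.0, 136.0, 49.0], [-10.0, 131.0, 57.0], [-15.0, 136.0, 49.0], [-7.0, 128.0, 54.0], [-11.0, 134.0, 49.0], [-11.0, 140.0, 50.0], [-13.0, 151.0, 50.0], [-15.0, 157.0, 49.0], [-6.0,
[... 1244 characters left out ...]
[96.0, 167.0, 73.0], [130.0, 158.0, 73.0], [125.0, 156.0, 70.0], [96.0, 167.0, 63.0], [130.0, 156.0, 64.0], [84.0, 166.0, 61.0], [116.0, 152.0, 65.0], [52.0, 169.0, 60.0], [85.0, 157.0, 63.0], [120.0, 151.0, 60.0], [45.0, 162.0, 62.0], [80.0, 155.0, 61.0], [4.0, 160.0, 68.0], [42.0, 162.0, 58.0], [75.0, 150.0, 60.0], [20.0, 159.0, 60.0], [55.0, 153.0, 57.0], [23.0, 156.0, 57.0], [-6.0, 167.0, 49.0], [28.0, 155.0, 51.0], [-7.0, 163.0, 48.0], [27.0, 153.0, 48.0], [-13.0, 156.0, 49.0], [22.0, 151.0, 46.0], [-14.0, 167.0, 36.0], [17.0, 145.0, 47.0], [49.0, 131.0, 51.0], [7.0, 142.0, 47.0], [-15.0, 165.0, 27.0], [22.0, 150.0, 31.0], [-4.0, 128.0, 50.0], [-31.0, 132.0, 48.0], [-44.0, 130.0, 26.0]]
```

>>> move_arm([
  [[-436,-401,54],-7.8,0.5],
  [[-436,-401,54],-7.8,0.5],
  [[-436,-401,54],-7.8,0.5],
  [[-436,-401,54],-7.8,0.5],
  [[-436,-401,54],-7.8,0.5],
  [[-436,-401,54],-7.8,0.5],
  [[-436,-401,54],-7.8,0.5],
  [[-436,-401,54],-7.8,0.5],
  [[-436,-401,54],-7.8,0.5],
  [[-436,-401,54],-7.8,0.5],
], force=30)

```text
time_s: 1.4
eef_pos: [453.6, -23.3, 249.4]
ee_rot: [-0.0, 0.094, 0.996, -0.0]
force: [-0.4, 0.7, -0.2]
grip_width: 0.498
```

Run:
```python
from plan import *
to([(-95,-85,250),(-95,-85,99),(-95,0,99)])
```

```text
t 1.4 jig [-93.4 -87.3 249.4] F [-0.4  0.7 -0.2] grip 0.5 joints [-0.31  0.21  1.78 -0.    1.15 -1.69] toolz [-0.001  0.    -1.   ] tool y ang in jig 89.9
(-95, -85, 250) [ 1.6  2.3 -0.6]
(-95, -85, 99) [  1.6   2.3 150.4]
(-95, 0, 99) [  1.7  87.3 150.4]
```

>>> move_arm([
  [[1.6,2.3,60],0,0.5],
  [[1.6,2.3,120],0,0.5],
  [[1.6,2.3,148],0,0.5],
  [[1.6,2.3,148],0,0.5],
])

```text
time_s: 1.9
eef_pos: [450.9, -18.0, 100.6]
ee_rot: [-0.002, 0.093, 0.996, 0.0]
force: [0.3, -0.0, 0.5]
grip_width: 0.5
```

Run:
```python
from plan import *
to([(-31,-85,99)])
p,d=ctrl.capture("wrist"); cv2.imwrite("pics/w1.png",p[:,:,::-1])
p,d=ctrl.capture("side"); cv2.imwrite("pics/s1.png",cv2.resize(p[130:330,150:380],None,fx=3,fy=3)[:,:,::-1])
```

```text
t 1.9 jig [-97.  -82.6 100.6] F [ 0.3 -0.   0.5] grip 0.5 joints [-0.3   0.45  1.93 -0.    0.77 -1.68] toolz [-0.004  0.001 -1.   ] tool y ang in jig 90.0
(-31, -85, 99) [-66.   -2.5   1.3]
```

View pics/w1.png

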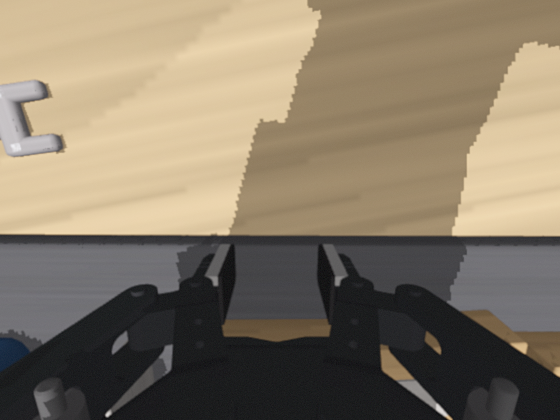

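View pics/s1.png

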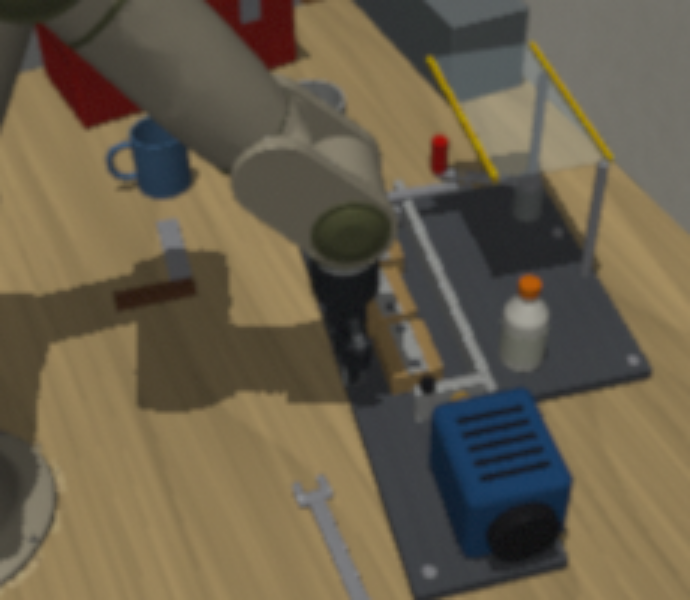

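>>> move_arm([
  [[-15,-4,1],0,0.5],
  [[-26,-4,1],0,0.5],
  [[-36,-4,1],0,0.5],
  [[-45,-4,1],0,0.5],
  [[-53,-4,1],0,0.5],
  [[-59,-4,1],0,0.5],
  [[-63,-4,1],0,0.5],
  [[-65,-4,1],0,0.5],
  [[-65,-4,1],0,0.5],
])

```text
time_s: 3.12
eef_pos: [513.4, -33.8, 100.6]
ee_rot: [-0.003, 0.093, 0.996, 0.0]
force: [-10.9, 0.9, 8.5]
grip_width: 0.498
```

Run:
```python
from plan import *
to([(-31,-85,99),(-95,-85,99),(-95,4,99)])
```

```text
t 3.12 jig [-32.6 -86.5 100.6] F [-10.9   0.9   8.5] grip 0.5 joints [-0.29  0.55  1.74 -0.    0.85 -1.68] toolz [-0.005  0.001 -1.   ] tool y ang in jig 90.0
(-31, -85, 99) [-1.7  1.5  1.6]
(-95, -85, 99) [62.3  1.5  1.9]
(-95, 4, 99) [62.3 90.5  2. ]
```

>>> move_arm([
  [[30,0,1],0,0.5],
  [[64,0,1],0,0.5],
  [[64,60,1],0,0.5],
  [[64,88,1],0,0.5],
  [[64,88,1],0,0.5],
  [[44,88,1],0,0.5],
  [[34,88,1],0,0.5],
  [[25,88,1],0,0.5],
  [[17,88,1],0,0.5],
  [[10,88,1],0,0.5],
])

```text
time_s: 4.38
eef_pos: [521.7, 54.0, 99.8]
ee_rot: [-0.0, 0.093, 0.996, 0.0]
force: [-0.6, 0.1, -0.4]
grip_width: 0.5
```

>>> move_arm([
  [[-5,0,0],0,0.5],
  [[-8,0,0],0,0.5],
  [[-10,0,0],0,0.5],
  [[-10.5,0,0],0,0.5],
  [[-10.5,0,0],0,0.5],
])

```text
time_s: 5.0
eef_pos: [530.1, 52.6, 99.8]
ee_rot: [-0.003, 0.093, 0.996, 0.0]
force: [-10.6, 0.4, 6.8]
grip_width: 0.496
```

Run:
```python
from plan import *
to([(-31,-85,99),(-95,90,99)])
```

```text
t 5.0 jig [-32.4   1.5  99.8] F [-10.6   0.4   6.8] grip 0.5 joints [-0.12  0.58  1.69 -0.    0.88 -1.51] toolz [-0.005  0.001 -1.   ] tool y ang in jig 90.0
(-31, -85, 99) [ -1.3 -86.5   0.8]
(-95, 90, 99) [62.6 88.5  1.1]
```

>>> move_arm([
  [[30,0,0],0,0.5],
  [[64,0,0],0,0.5],
  [[64,60,0],0,0.5],
  [[64,93,0],0,0.5],
  [[64,93,0],0,0.5],
  [[44,93,0],0,0.5],
  [[34,93,0],0,0.5],
  [[25,93,0],0,0.5],
  [[17,93,0],0,0.5],
  [[10,93,0],0,0.5],
])

```text
time_s: 6.25
eef_pos: [539.2, 145.3, 99.8]
ee_rot: [-0.0, 0.093, 0.996, -0.0]
force: [-2.6, 0.3, 0.7]
grip_width: 0.501
```

>>> move_arm([
  [[-5,0,0],0,0.5],
  [[-8,0,0],0,0.5],
  [[-10,0,0],0,0.5],
  [[-10.5,0,0],0,0.5],
  [[-10.5,0,0],0,0.5],
])

```text
time_s: 6.88
eef_pos: [547.7, 143.9, 99.8]
ee_rot: [-0.003, 0.093, 0.996, -0.0]
force: [-12.8, 2.4, 8.1]
grip_width: 0.497
```

Run:
```python
from plan import *
to([(-120,93,140)])
```

```text
t 6.88 jig [-32.   94.5  99.8] F [-12.8   2.4   8.1] grip 0.5 joints [ 0.05  0.64  1.58  0.    0.93 -1.33] toolz [-0.005  0.    -1.   ] tool y ang in jig 90.1
(-120, 93, 140) [ 88.2  -1.5 -39.7]
```

Back off and check the blocks.

>>> move_arm([
  [[20,0,0],0,0.5],
  [[60,0,-20],0,0.5],
  [[110,30,-70],0,0.5],
  [[150,80,-120],0,0.5],
  [[180,130,-160],0,0.5],
  [[180,160,-180],0,0.5],
  [[180,160,-180],0,0.5],
])

```text
time_s: 7.75
eef_pos: [402.0, 336.6, 282.4]
ee_rot: [0.002, 0.092, 0.996, 0.002]
force: [0.5, -0.2, -0.2]
grip_width: 0.498
```

```bash
cat > blocks.py <<'E'
from plan import *
import sys
tag=sys.argv[1]
st()
for n in ["scene","side"]:
    p,d=ctrl.capture(n); m=ctrl.camera_model(n); J=inv(q,cloud(d,m)).reshape(-1,3)
    off=(140,180,400,350) if n=="scene" else (230,130,380,330)
    cv2.imwrite(f"pics/{n}_{tag}.png",cv2.resize(p[off[1]:off[3],off[0]:off[2]],None,fx=3,fy=3,interpolation=cv2.INTER_CUBIC)[:,:,::-1])
    s=(J[:,2]>45)&(J[:,2]<58)&(J[:,1]>-160)&(J[:,1]<142)&(J[:,0]>-80)&(J[:,0]<39)
    im=np.zeros((420,560),np.uint8); im.ravel()[np.where(s)[0]]=255
    # wood/metal split by colour not needed
    k,lab,stt,_=cv2.connectedComponentsWithStats(im)
    for i in range(1,k):
        if stt[i,4]<60: continue
        b=J[lab.ravel()==i]; rc=cv2.minAreaRect(b[:,:2].astype(np.float32)); print(n,"blk",stt[i,4],[np.round(x,1) for x in rc],"x",np.percentile(b[:,0],[1,99]).round(1),"y",np.percentile(b[:,1],[1,99]).round(1))
E
python3 blocks.py a
```

```text
t 7.75 jig [-211.1  256.7  282.4] F [ 0.5 -0.2 -0.2] grip 0.5 joints [ 0.47  0.33  1.54  0.    1.27 -0.91] toolz [ 0.005  0.003 -1.   ] tool y ang in jig 90.2
scene blk 467 [array([  8.4, -89. ]), array([81.6, 60.2]), np.float64(89.4)] x [-20.7  36.7] y [-127.8  -48.9]
scene blk 287 [array([8.6, 3.7]), array([60.5, 79.5]), np.float64(0.1)] x [-20.3  36.1] y [-35.4  42.2]
scene blk 210 [array([ -7.7, 101.1]), array([30. , 79.3]), np.float64(0.1)] x [-21.1   7.2] y [ 62.3 140.2]
side blk 225 [array([ 8.8, 98.5]), array([86.4, 59.8]), np.float64(90.0)] x [-19.5  38.5] y [ 57.7 139.9]
side blk 266 [array([ 9.1, -0.6]), array([86.2, 59.7]), np.float64(90.0)] x [-20.5  38.8] y [-41.7  39.2]
side blk 303 [array([  9. , -92.1]), array([81.7, 60.6]), np.float64(89.2)] x [-20.7  38.2] y [-132.1  -52.4]
```

View pics/scene_a.png

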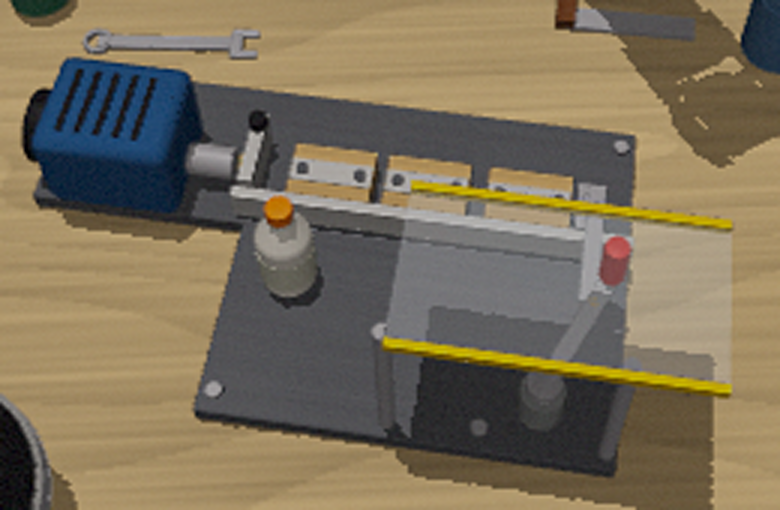

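View pics/side_a.png

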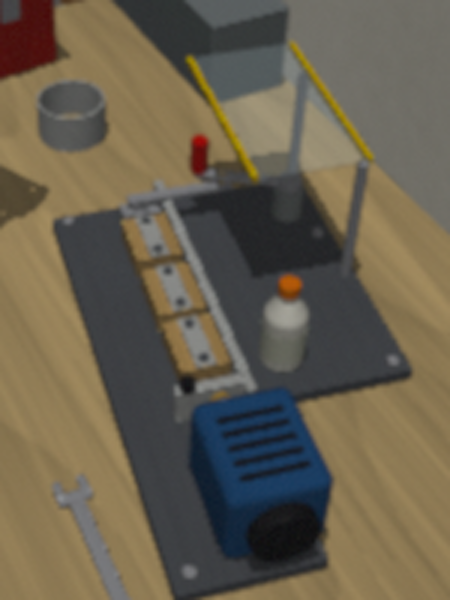

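>>> move_arm([
  [[-60,20,-60],0,0],
  [[-120,30,-100],0,0],
  [[-180,30,-100],0,0],
  [[-240,30,-100],0,0],
  [[-300,30,-100],0,0],
  [[-360,30,-100],0,0],
  [[-420,30,-100],0,0],
  [[-480,30,-100],0,0],
  [[-540,30,-100],0,0],
])

```text
time_s: 8.98
eef_pos: [745.1, 240.9, 335.6]
ee_rot: [0.018, 0.093, 0.995, 0.008]
force: [0.0, 0.9, -0.2]
grip_width: 0.004
```

Run:
```python
from plan import *
st()
```

```text
t 8.97 jig [143.8 226.5 335.6] F [ 0.   0.9 -0.2] grip 0.0 joints [ 0.16  1.04  0.19  0.01  1.87 -1.22] toolz [ 0.038  0.012 -0.999] tool y ang in jig 90.0
```

>>> move_arm([
  [[-60,0,-100],0,0],
  [[-120,0,-200],0,0],
  [[-180,0,-300],0,0],
])

```text
time_s: 9.35
eef_pos: [719.5, 195.3, 426.0]
ee_rot: [0.033, 0.093, 0.995, 0.013]
force: [-0.1, 0.5, -0.1]
grip_width: -0.003
```

Run:
```python
from plan import *
st()
```

```text
t 9.35 jig [127.2 176.9 426. ] F [-0.1  0.5 -0.1] grip -0.0 joints [ 0.11  0.92  0.19  0.01  1.96 -1.27] toolz [ 0.068  0.02  -0.997] tool y ang in jig 90.1
```

>>> move_arm([
  [[-60,0,0],0,0],
  [[-120,0,0],0,0],
  [[-180,0,0],0,0],
  [[-240,0,0],0,0],
  [[-300,0,0],0,0],
  [[-300,0,0],0,0],
  [[-300,0,0],0,0],
])

```text
time_s: 10.22
eef_pos: [777.2, 120.0, 355.8]
ee_rot: [0.049, 0.093, 0.994, 0.017]
force: [-0.5, 0.6, -0.5]
grip_width: 0.001
```

Run:
```python
from plan import *
st()
```

```text
t 10.22 jig [197.9 113.7 355.8] F [-0.5  0.6 -0.5] grip 0.0 joints [-0.    1.02  0.19  0.03  1.84 -1.38] toolz [ 0.101  0.025 -0.995] tool y ang in jig 90.1
```

>>> move_arm([
  [[60,0,0],0,0],
  [[120,0,0],0,0],
])

```text
time_s: 10.48
eef_pos: [710.3, 134.3, 351.0]
ee_rot: [0.049, 0.093, 0.994, 0.017]
force: [1.6, 0.4, 1.5]
grip_width: -0.0
```

Run:
```python
from plan import *
st()
```

```text
t 10.47 jig [129.5 115.3 351. ] F [1.6 0.4 1.5] grip -0.0 joints [ 0.02  0.74  0.72  0.02  1.58 -1.36] toolz [ 0.101  0.025 -0.995] tool y ang in jig 90.1
```

>>> move_arm([
  [[-600,0,-300],0,0],
  [[-600,0,-300],0,0],
])

```text
time_s: 10.72
eef_pos: [764.5, 114.2, 387.8]
ee_rot: [0.054, 0.093, 0.994, 0.019]
force: [1.1, -0.5, 3.5]
grip_width: -0.001
```

Run:
```python
from plan import *
st()
```

```text
t 10.72 jig [186.5 105.7 387.8] F [ 1.1 -0.5  3.5] grip -0.0 joints [-0.01  0.97  0.2   0.03  1.86 -1.38] toolz [ 0.11   0.028 -0.994] tool y ang in jig 90.2
```

>>> move_arm([
  [[-600,0,-600],0,0],
])

```text
time_s: 10.85
eef_pos: [761.3, 97.8, 408.2]
ee_rot: [0.066, 0.093, 0.993, 0.022]
force: [0.3, 0.1, -1.5]
grip_width: 0.0
```

Run:
```python
from plan import *
st()
```

```text
t 10.85 jig [186.5  88.9 408.2] F [ 0.3  0.1 -1.5] grip 0.0 joints [-0.03  0.95  0.19  0.04  1.87 -1.4 ] toolz [ 0.135  0.032 -0.99 ] tool y ang in jig 90.2
```

>>> move_arm([
  [[-600,0,-600],0,0],
])

```text
time_s: 10.98
eef_pos: [752.9, 83.6, 444.3]
ee_rot: [0.09, 0.093, 0.991, 0.026]
force: [0.4, 0.2, 1.8]
grip_width: -0.006
```

Run:
```python
from plan import *
st()
```

```text
t 10.97 jig [180.8  73.5 444.3] F [0.4 0.2 1.8] grip -0.01 joints [-0.05  0.9   0.19  0.05  1.87 -1.42] toolz [ 0.183  0.035 -0.983] tool y ang in jig 90.4
```

>>> move_arm([
  [[-500,250,-700],0,0],
])

```text
time_s: 11.1
eef_pos: [739.7, 86.7, 475.4]
ee_rot: [0.105, 0.094, 0.99, 0.029]
force: [0.0, 0.3, 0.6]
grip_width: -0.0
```

Run:
```python
from plan import *
st()
```

```text
t 11.1 jig [167.2  74.  475.4] F [0.  0.3 0.6] grip -0.0 joints [-0.05  0.86  0.19  0.05  1.88 -1.41] toolz [ 0.213  0.038 -0.976] tool y ang in jig 90.4
```

>>> move_arm([
  [[-500,250,-900],0,0],
])

```text
time_s: 11.22
eef_pos: [722.0, 90.3, 509.1]
ee_rot: [0.118, 0.093, 0.988, 0.032]
force: [0.5, -0.1, 0.3]
grip_width: -0.002
```

Run:
```python
from plan import *
st()
```

```text
t 11.22 jig [149.2  74.3 509.1] F [ 0.5 -0.1  0.3] grip -0.0 joints [-0.05  0.81  0.19  0.06  1.9  -1.41] toolz [ 0.239  0.042 -0.97 ] tool y ang in jig 90.5
```

>>> move_arm([
  [[50,-60,0],0,0],
  [[50,-120,0],0,0],
  [[50,-180,0],0,0],
  [[50,-240,0],0,0],
  [[50,-300,0],0,0],
  [[50,-360,0],0,0],
])

```text
time_s: 11.98
eef_pos: [615.0, -230.9, 469.7]
ee_rot: [0.118, 0.093, 0.988, 0.03]
force: [0.9, 1.0, 0.6]
grip_width: 0.002
```

>>> move_arm([
  [[-600,-200,-500],0,0],
  [[-600,-200,-500],0,0],
])

```text
time_s: 12.22
eef_pos: [651.8, -261.9, 527.0]
ee_rot: [0.123, 0.094, 0.988, 0.03]
force: [-0.0, -0.7, 0.5]
grip_width: 0.0
```

Run:
```python
from plan import *
st()
```

```text
t 12.22 jig [ 145.8 -284.8  527. ] F [-0.  -0.7  0.5] grip 0.0 joints [-0.59  0.74  0.28  0.18  1.93 -1.89] toolz [ 0.249  0.035 -0.968] tool y ang in jig 90.5
```

>>> move_arm([
  [[-600,-200,-600],0,0],
])

```text
time_s: 12.35
eef_pos: [646.1, -269.7, 545.3]
ee_rot: [0.134, 0.094, 0.986, 0.028]
force: [-12.8, 7.2, 17.4]
grip_width: -0.002
```

Run:
```python
from plan import *
st()
```

```text
t 12.35 jig [ 141.7 -293.5  545.3] F [-12.8   7.2  17.4] grip -0.0 joints [-0.61  0.76  0.19  0.2   1.98 -1.89] toolz [ 0.269  0.029 -0.963] tool y ang in jig 90.4
```

>>> move_arm([
  [[-600,-100,0],0,0],
])

```text
time_s: 12.48
eef_pos: [663.6, -274.7, 531.9]
ee_rot: [0.151, 0.095, 0.984, 0.022]
force: [-0.3, 0.9, 0.1]
grip_width: -0.003
```

Run:
```python
from plan import *
st()
```

```text
t 12.47 jig [ 159.8 -295.2  531.9] F [-0.3  0.9  0.1] grip -0.0 joints [-0.6   0.78  0.19  0.2   1.92 -1.89] toolz [ 0.301  0.015 -0.954] tool y ang in jig 90.3
```

>>> move_arm([
  [[-600,-200,-900],0,0],
])

```text
time_s: 12.6
eef_pos: [646.9, -277.4, 555.2]
ee_rot: [0.161, 0.095, 0.982, 0.021]
force: [0.0, 0.4, 0.6]
grip_width: 0.001
```

Run:
```python
from plan import *
st()
```

```text
t 12.6 jig [ 143.8 -300.9  555.2] F [0.  0.4 0.6] grip 0.0 joints [-0.62  0.75  0.19  0.21  1.94 -1.9 ] toolz [ 0.32   0.01  -0.947] tool y ang in jig 90.3
```

>>> move_arm([
  [[-400,-200,-900],0,0],
])

```text
time_s: 12.72
eef_pos: [619.0, -279.6, 591.6]
ee_rot: [0.175, 0.096, 0.98, 0.016]
force: [-0.4, -0.5, 0.5]
grip_width: -0.002
```

Run:
```python
from plan import *
st()
```

```text
t 12.72 jig [ 116.9 -308.4  591.6] F [-0.4 -0.5  0.5] grip -0.0 joints [-0.65  0.69  0.19  0.23  1.97 -1.91] toolz [ 0.347 -0.002 -0.938] tool y ang in jig 90.2
```

>>> move_arm([
  [[-600,-150,0],0,0],
])

```text
time_s: 12.85
eef_pos: [634.3, -287.8, 581.9]
ee_rot: [0.193, 0.097, 0.976, 0.01]
force: [0.8, 0.3, -1.2]
grip_width: 0.006
```

>>> move_arm([
  [[-600,-150,-100],0,0],
])

```text
time_s: 12.98
eef_pos: [646.3, -295.6, 572.7]
ee_rot: [0.207, 0.097, 0.974, 0.006]
force: [-0.1, -0.6, -0.2]
grip_width: 0.002
```

Run:
```python
from plan import *
st()
```

```text
t 12.97 jig [ 146.7 -318.9  572.7] F [-0.1 -0.6 -0.2] grip 0.0 joints [-0.65  0.73  0.19  0.23  1.86 -1.91] toolz [ 0.404 -0.028 -0.914] tool y ang in jig 89.9
```

>>> move_arm([
  [[-600,-150,-100],0,0],
])

```text
time_s: 13.1
eef_pos: [654.6, -301.7, 569.9]
ee_rot: [0.223, 0.098, 0.97, 0.002]
force: [-0.1, 0.1, -0.5]
grip_width: -0.001
```

>>> move_arm([
  [[-600,-150,-100],0,0],
])

```text
time_s: 13.22
eef_pos: [661.4, -307.5, 568.9]
ee_rot: [0.239, 0.099, 0.966, -0.003]
force: [0.0, 0.6, -0.9]
grip_width: 0.0
```

Run:
```python
from plan import *
st()
```

```text
t 13.22 jig [ 163.8 -327.8  568.9] F [ 0.   0.6 -0.9] grip 0.0 joints [-0.66  0.74  0.19  0.25  1.78 -1.92] toolz [ 0.461 -0.054 -0.886] tool y ang in jig 89.6
```

>>> move_arm([
  [[-600,-150,-100],0,0],
])

```text
time_s: 13.35
eef_pos: [667.2, -312.9, 569.3]
ee_rot: [0.255, 0.1, 0.962, -0.008]
force: [-0.5, 0.0, -0.5]
grip_width: 0.006
```

>>> move_arm([
  [[-600,-150,-100],0,0],
])

```text
time_s: 13.48
eef_pos: [672.0, -318.3, 570.7]
ee_rot: [0.27, 0.101, 0.957, -0.013]
force: [-1.0, 0.4, 0.4]
grip_width: 0.001
```

>>> move_arm([
  [[-600,-150,-100],0,0],
])

```text
time_s: 13.6
eef_pos: [675.5, -323.0, 574.0]
ee_rot: [0.286, 0.101, 0.953, -0.018]
force: [-0.3, -0.5, -0.7]
grip_width: -0.0
```

>>> move_arm([
  [[-600,-150,-100],0,0],
])

```text
time_s: 13.72
eef_pos: [677.6, -327.3, 579.2]
ee_rot: [0.302, 0.102, 0.948, -0.023]
force: [0.6, 0.4, 1.0]
grip_width: -0.001
```

Run:
```python
from plan import *
st()
```

```text
t 13.72 jig [ 183.4 -344.3  579.2] F [0.6 0.4 1. ] grip -0.0 joints [-0.67  0.75  0.19  0.28  1.65 -1.93] toolz [ 0.567 -0.105 -0.817] tool y ang in jig 88.8
```

Run:
```python
from plan import *
to([(60,232,400),(-40,232,292),(60,232,150)])
```

```text
t 13.72 jig [ 183.4 -344.3  579.2] F [0.6 0.4 1. ] grip -0.0 joints [-0.67  0.75  0.19  0.28  1.65 -1.93] toolz [ 0.567 -0.105 -0.817] tool y ang in jig 88.8
(60, 232, 400) [220.4 570.1  76.6]
(-40, 232, 292) [364.3 565.9 107.1]
(60, 232, 150) [364.6 565.5 280.7]
```

>>> move_arm([
  [[60,60,20],-1.2,0],
  [[120,120,40],-1.2,0],
  [[180,190,60],-1.2,0],
  [[240,260,80],-1.2,0],
  [[300,330,100],-1.2,0],
  [[364,400,107],-1.2,0],
  [[364,460,107],-1.2,0],
  [[364,520,107],-1.2,0],
  [[364,566,107],-1.2,0],
  [[364,566,107],-1.2,0],
])

```text
time_s: 14.98
eef_pos: [570.0, 170.0, 324.4]
ee_rot: [0.302, 0.092, 0.949, -0.025]
force: [0.4, 0.2, 0.0]
grip_width: 0.001
```

Run:
```python
from plan import *
to([(-40,232,292),(60,232,150)])
```

```text
t 14.97 jig [-15.  124.3 324.4] F [0.4 0.2 0. ] grip 0.0 joints [ 0.15  0.28  1.58 -0.29  0.72 -1.06] toolz [ 0.568 -0.103 -0.817] tool y ang in jig 89.8
(-40, 232, 292) [ 40.  107.4  12.5]
(60, 232, 150) [ 40.2 106.6 186.2]
```

>>> move_arm([
  [[20,55,6],0,0],
  [[40,107,12],0,0],
  [[40,107,12],0,0],
  [[40,107,50],0,0],
  [[40,107,90],0,0],
  [[40,107,110],0,0],
  [[40,107,110],0,0],
])

```text
time_s: 15.85
eef_pos: [620.9, 267.3, 211.2]
ee_rot: [0.3, 0.093, 0.949, -0.026]
force: [-0.3, 0.3, 0.7]
grip_width: 0.002
```

Run:
```python
from plan import *
to([(60,232,150),(60,225,150)])
p,d=ctrl.capture("wrist"); cv2.imwrite("pics/w2.png",p[:,:,::-1])
p,d=ctrl.capture("side"); cv2.imwrite("pics/s2.png",cv2.resize(p[80:280,170:400],None,fx=3,fy=3)[:,:,::-1])
```

```text
t 15.85 jig [ 16.9 229.4 211.2] F [-0.3  0.3  0.7] grip 0.0 joints [ 0.31  0.58  1.44 -0.48  0.62 -0.74] toolz [ 0.564 -0.104 -0.819] tool y ang in jig 89.7
(60, 232, 150) [-0.1  2.4 74.9]
(60, 225, 150) [-0.2 -4.6 74.9]
```

View pics/w2.png

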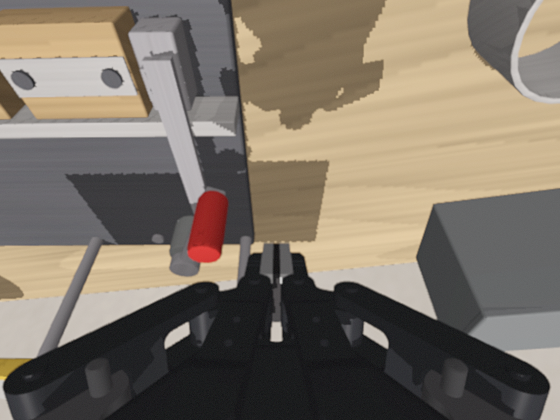

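View pics/s2.png

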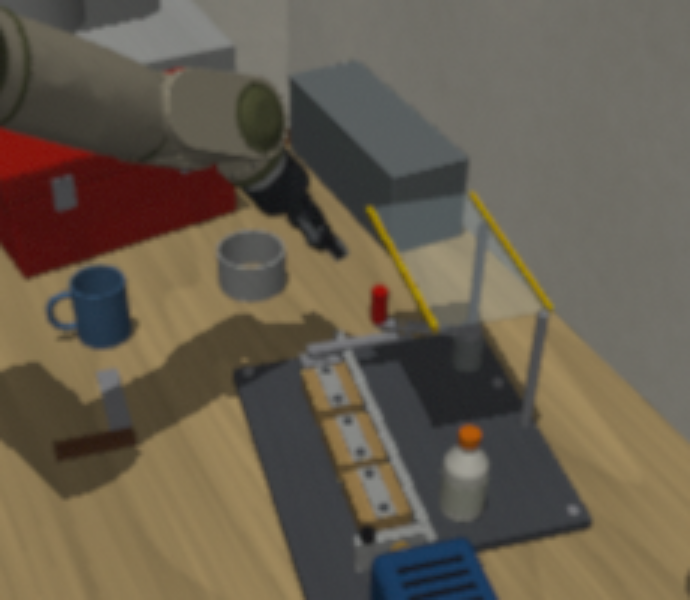

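Run:
```python
from plan import *
s,E=st(); m=ctrl.camera_model("wrist"); p,d=ctrl.capture("wrist"); W=cloud(d,m)
L=((W.reshape(-1,3)-s['eef_pos'])@E); np.save("L.npy",L)
ok=np.isfinite(L[:,0])&(abs(L[:,0])<60)&(abs(L[:,1])<100)&(L[:,2]>-60)&(L[:,2]<85); k=L[ok]
for a in range(-60,85,8):
    r=k[(k[:,2]>=a)&(k[:,2]<a+8)]
    if len(r): print(a,len(r),"x",r[:,0].min().round(),r[:,0].max().round(),"y",r[:,1].min().round(),r[:,1].max().round(), 'left y pct', np.percentile(r[:,1],[2,25,75,98]).round())
R=p[...,0].astype(int); red=(R>130)&(p[...,1]<60)&(p[...,2]<60); J=inv(q,W)[red]; print("red jig",np.nanmedian(J,0).round(1),np.nanpercentile(J,[2,98],axis=0).round(1).tolist())
```

```text
t 15.95 jig [ 16.5 230.2 213.2] F [0.3 0.  0. ] grip 0.0 joints [ 0.31  0.57  1.44 -0.48  0.62 -0.74] toolz [ 0.567 -0.103 -0.817] tool y ang in jig 89.7
-36 1569 x 15.0 21.0 y -19.0 19.0 left y pct [-19. -13.  12.  19.]
-28 9709 x 4.0 21.0 y -59.0 58.0 left y pct [-56. -15.  15.  56.]
-20 15944 x -0.0 19.0 y -62.0 62.0 left y pct [-58. -43.  43.  58.]
-12 8711 x -7.0 18.0 y -62.0 62.0 left y pct [-56. -40.  40.  55.]
-4 7920 x -7.0 18.0 y -55.0 56.0 left y pct [-50. -37.  36.  50.]
4 3642 x -9.0 18.0 y -49.0 49.0 left y pct [-44. -32.  32.  44.]
12 4687 x -10.0 14.0 y -42.0 42.0 left y pct [-37. -27.  27.  37.]
20 2500 x -12.0 14.0 y -36.0 36.0 left y pct [-33. -12.  12.  33.]
28 832 x -11.0 14.0 y -28.0 29.0 left y pct [-20.  -5.   4.  20.]
36 438 x -12.0 12.0 y -14.0 13.0 left y pct [-8. -2.  2.  6.]
44 484 x 6.0 12.0 y -13.0 13.0 left y pct [-13.  -6.   7.  13.]
52 403 x 6.0 11.0 y -14.0 13.0 left y pct [-13.  -7.   7.  13.]
60 297 x 6.0 11.0 y -13.0 13.0 left y pct [-13.  -6.   6.  12.]
68 30 x 10.0 11.0 y -7.0 5.0 left y pct [-6. -4.  2.  5.]
red jig [ 84.4 181.2 108. ] [[82.7, 171.0, 80.2], [100.1, 189.3, 127.4]]
```

>>> move_arm([
  [[0,0,35],0,0],
  [[0,0,60],0,0],
  [[0,0,71],0,0],
  [[0,0,71],0,0],
  [[0,-10,71],0,0],
  [[0,-18,71],0,0],
  [[0,-18,71],0,0],
])

```text
time_s: 16.88
eef_pos: [657.2, 242.3, 154.0]
ee_rot: [0.3, 0.093, 0.949, -0.025]
force: [-0.5, 0.2, -0.3]
grip_width: -0.004
```

Run:
```python
from plan import *
to([(47,155,154),(50,125,154)])
p,d=ctrl.capture("wrist"); cv2.imwrite("pics/w3.png",p[:,:,::-1])
```

```text
t 16.88 jig [ 57.2 211.6 154. ] F [-0.5  0.2 -0.3] grip -0.0 joints [ 0.25  0.69  1.42 -0.5   0.52 -0.75] toolz [ 0.565 -0.104 -0.818] tool y ang in jig 89.7
(47, 155, 154) [  7.9 -56.7  -6. ]
(50, 125, 154) [  5.1 -86.6  -4.4]
```

View pics/w3.png

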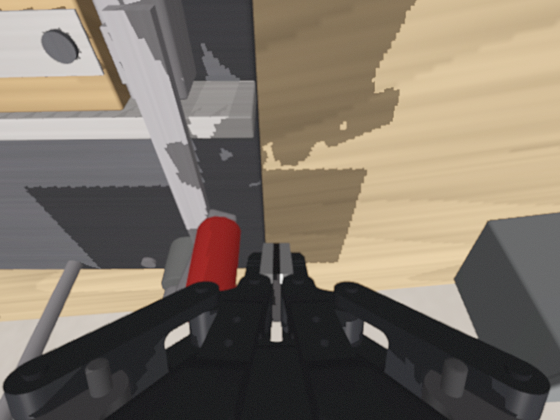

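>>> move_arm([
  [[0,-6,0],0,0],
  [[1,-12,-1],0,0],
  [[2,-18,-1.5],0,0],
  [[3,-24,-2],0,0],
  [[3,-24,-2],0,0],
])

```text
time_s: 17.55
eef_pos: [648.9, 220.7, 153.4]
ee_rot: [0.301, 0.092, 0.949, -0.025]
force: [-1.6, 5.6, 0.7]
grip_width: 0.002
```

Run:
```python
from plan import *
to([(47,155,154),(50,125,154)])
p,d=ctrl.capture("wrist"); cv2.imwrite("pics/w4.png",p[:,:,::-1])
```

```text
t 17.55 jig [ 53.1 188.8 153.4] F [-1.6  5.6  0.7] grip 0.0 joints [ 0.22  0.66  1.47 -0.5   0.48 -0.78] toolz [ 0.566 -0.102 -0.818] tool y ang in jig 89.8
(47, 155, 154) [  4.4 -33.8  -4.1]
(50, 125, 154) [  1.7 -63.8  -2.5]
```

View pics/w4.png

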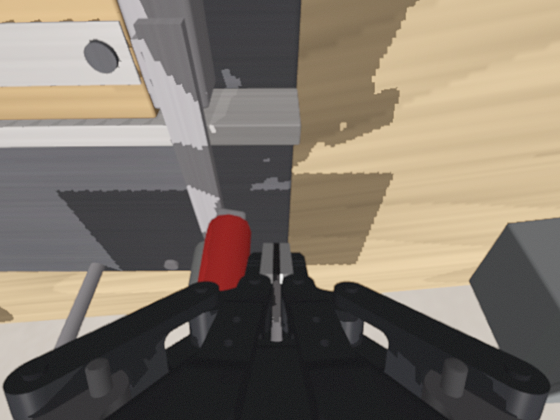

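>>> move_arm([
  [[1,-7,-1],0,0],
  [[2,-14,-2],0,0],
  [[3,-21,-3],0,0],
  [[4,-28,-4],0,0],
  [[4.5,-34,-4],0,0],
  [[4.5,-40,-4],0,0],
  [[4,-45,-3.5],0,0],
  [[3,-49,-3.5],0,0],
  [[3,-50,-3],0,0],
])

```text
time_s: 18.73
eef_pos: [635.2, 173.1, 153.5]
ee_rot: [0.301, 0.092, 0.949, -0.024]
force: [-1.2, 10.6, 0.3]
grip_width: -0.001
```

Run:
```python
from plan import *
to([(50,125,154),(50,121,154)])
p,d=ctrl.capture("wrist"); cv2.imwrite("pics/w5.png",p[:,:,::-1])
```

```text
t 18.73 jig [ 48.5 139.5 153.5] F [-1.2 10.6  0.3] grip -0.0 joints [ 0.14  0.6   1.58 -0.46  0.41 -0.87] toolz [ 0.566 -0.101 -0.818] tool y ang in jig 89.8
(50, 125, 154) [ -1.6 -14.4   0.4]
(50, 121, 154) [ -1.7 -18.4   0.4]
```

View pics/w5.png

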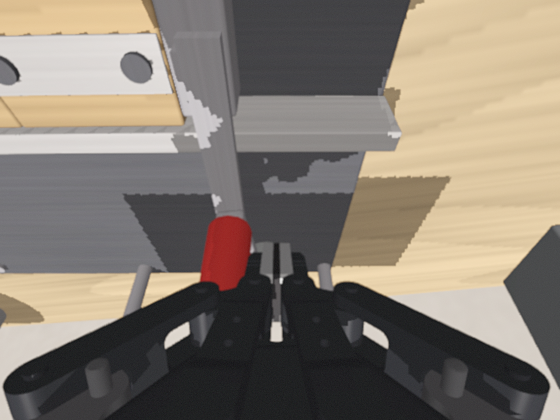

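>>> move_arm([
  [[0,-3,0],0,0],
  [[0,-6,0],0,0],
  [[-1,-9,0],0,0],
  [[-1,-10,0],0,0],
  [[-1,-10,0],0,0],
])

```text
time_s: 19.4
eef_pos: [634.1, 163.1, 153.7]
ee_rot: [0.3, 0.092, 0.949, -0.024]
force: [1.2, 9.4, -2.9]
grip_width: -0.0
```

>>> move_arm([
  [[0,-2,0],0,0],
  [[0,-3,0],0,0],
  [[0,-3,0],0,0],
])

```text
time_s: 19.77
eef_pos: [633.6, 160.2, 153.7]
ee_rot: [0.301, 0.092, 0.949, -0.024]
force: [3.0, 10.3, -4.3]
grip_width: -0.001
```

Run:
```python
from plan import *
to([(50,121,154)])
```

```text
t 19.77 jig [ 49.3 126.6 153.7] F [ 3.  10.3 -4.3] grip -0.0 joints [ 0.12  0.59  1.59 -0.44  0.4  -0.9 ] toolz [ 0.566 -0.101 -0.818] tool y ang in jig 89.9
(50, 121, 154) [-0.8 -5.6  0.1]
```

>>> move_arm([
  [[-0.5,-1.5,0],0,0],
  [[-1,-3,0],0,0],
  [[-1,-3,0],0,0],
])

```text
time_s: 20.15
eef_pos: [633.6, 157.1, 153.8]
ee_rot: [0.3, 0.092, 0.949, -0.024]
force: [3.5, 10.2, -5.7]
grip_width: 0.0
```

>>> move_arm([
  [[-0.5,-1,0],0,0],
  [[-0.5,-2,0],0,0],
  [[-0.5,-2,0],0,0],
])

```text
time_s: 20.52
eef_pos: [633.5, 155.1, 153.8]
ee_rot: [0.3, 0.092, 0.949, -0.024]
force: [4.0, 9.1, -6.2]
grip_width: 0.001
```

>>> move_arm([
  [[-0.5,-1,0],0,0],
  [[-0.5,-2,0],0,0],
  [[-0.5,-2,0],0,0],
])

```text
time_s: 20.9
eef_pos: [633.4, 153.1, 153.9]
ee_rot: [0.3, 0.092, 0.949, -0.025]
force: [2.6, 9.4, -6.7]
grip_width: 0.0
```

>>> move_arm([
  [[-0.5,-1,0],0,0],
  [[-0.5,-2,0],0,0],
  [[-0.5,-2,0],0,0],
])

```text
time_s: 21.28
eef_pos: [633.3, 152.1, 154.0]
ee_rot: [0.3, 0.091, 0.949, -0.024]
force: [3.3, 17.3, -8.8]
grip_width: -0.002
```

Run:
```python
from plan import *
st()
p,d=ctrl.capture("wrist"); cv2.imwrite("pics/w6.png",p[:,:,::-1])
```

```text
t 21.27 jig [ 50.5 118.5 154. ] F [ 3.3 17.3 -8.8] grip -0.0 joints [ 0.1   0.59  1.6  -0.42  0.39 -0.93] toolz [ 0.565 -0.1   -0.819] tool y ang in jig 89.9
```

```bash
python3 blocks.py b
```

```text
t 21.32 jig [ 50.5 118.5 154. ] F [ 3.  18.  -7.9] grip 0.0 joints [ 0.1   0.59  1.6  -0.42  0.39 -0.93] toolz [ 0.565 -0.1   -0.819] tool y ang in jig 89.9
scene blk 1075 [array([  8.7, -43. ]), array([235.6,  68.4]), np.float64(87.4)] x [-21.1  36.4] y [-159.2   63.9]
side blk 799 [array([  8.6, -25.4]), array([257.4,  60.7]), np.float64(90.0)] x [-20.6  38.6] y [-148.1   90.9]
```

View pics/w6.png

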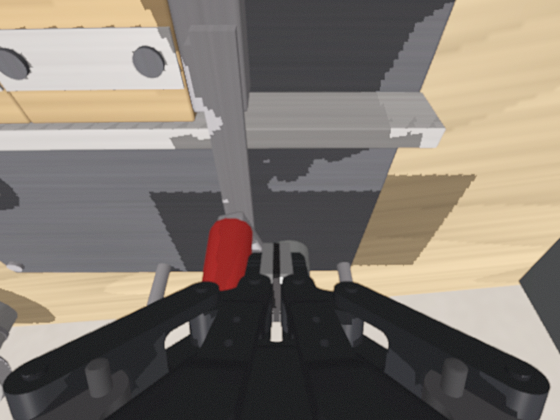

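View pics/side_b.png

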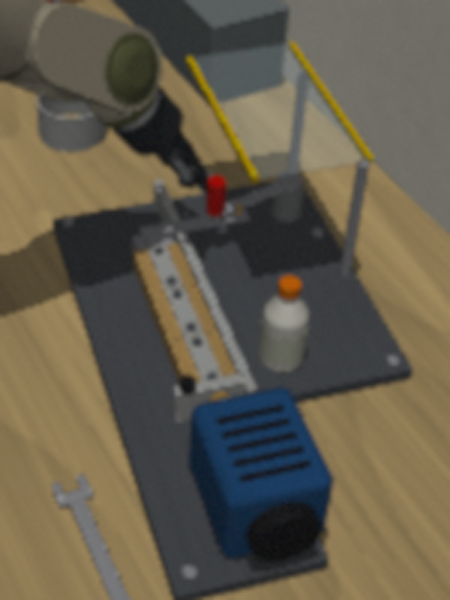

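>>> move_arm([
  [[0,-0.8,0],0,0],
  [[0,-1.3,0],0,0],
  [[0,-1.3,0],0,0],
])

```text
time_s: 21.8
eef_pos: [632.9, 151.7, 154.0]
ee_rot: [0.3, 0.091, 0.949, -0.023]
force: [2.6, 22.6, -9.1]
grip_width: 0.0
```

>>> move_arm([
  [[0,-0.6,0],0,0],
  [[0,-1.2,0],0,0],
  [[0,-1.2,0],0,0],
])

```text
time_s: 22.18
eef_pos: [632.6, 151.3, 154.0]
ee_rot: [0.3, 0.091, 0.949, -0.023]
force: [2.9, 27.9, -8.8]
grip_width: 0.003
```

>>> move_arm([
  [[0,4,0],0,0],
  [[1,12,-0.5],0,0],
  [[2,20,-1],0,0],
  [[2,28,-1],0,0],
  [[2,36,-1],0,0],
  [[2,44,-1],0,0],
  [[1,52,-0.5],0,0],
  [[0,60,0],0,0],
  [[-1,68,1],0,0],
  [[-2,75,2],0,0],
])

```text
time_s: 23.42
eef_pos: [651.3, 220.8, 156.0]
ee_rot: [0.301, 0.092, 0.949, -0.025]
force: [2.0, 2.3, 0.7]
grip_width: 0.001
```

>>> move_arm([
  [[-1,6,0],0,0],
  [[-2,12,0],0,0],
  [[-2,18,0],0,0],
  [[-2,26,0],0,0],
  [[-2,34,-20],0,0],
  [[-2,34,-60],0,0],
  [[-2,34,-120],0,0],
  [[-2,34,-180],0,0],
  [[-2,34,-200],0,0],
])

```text
time_s: 24.55
eef_pos: [544.1, 275.1, 325.1]
ee_rot: [0.303, 0.092, 0.948, -0.024]
force: [0.9, 0.3, 0.2]
grip_width: -0.0
```

```bash
python3 blocks.py c
```

```text
t 24.55 jig [-60.1 222.8 325.1] F [0.9 0.3 0.2] grip -0.0 joints [ 0.37  0.33  1.51 -0.43  0.81 -0.79] toolz [ 0.57  -0.101 -0.816] tool y ang in jig 89.8
scene blk 1108 [array([  9.5, -40.3]), array([240.7,  66.2]), np.float64(87.7)] x [-20.5  36.5] y [-159.    76.2]
side blk 757 [array([  8.3, -37.6]), array([ 61. , 231.7]), np.float64(0.1)] x [-20.9  38.2] y [-148.5   73.3]
```

View pics/side_c.png

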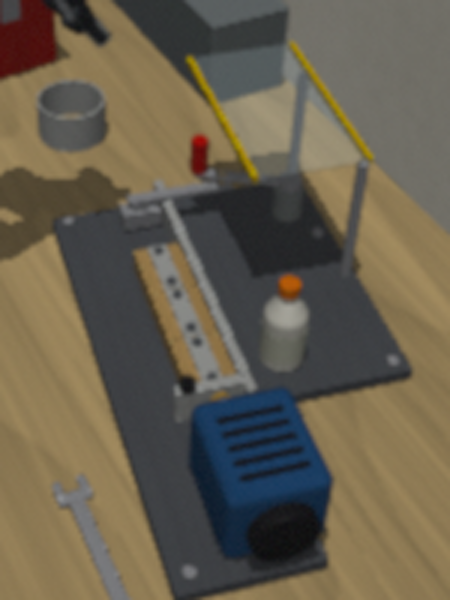

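View pics/scene_c.png

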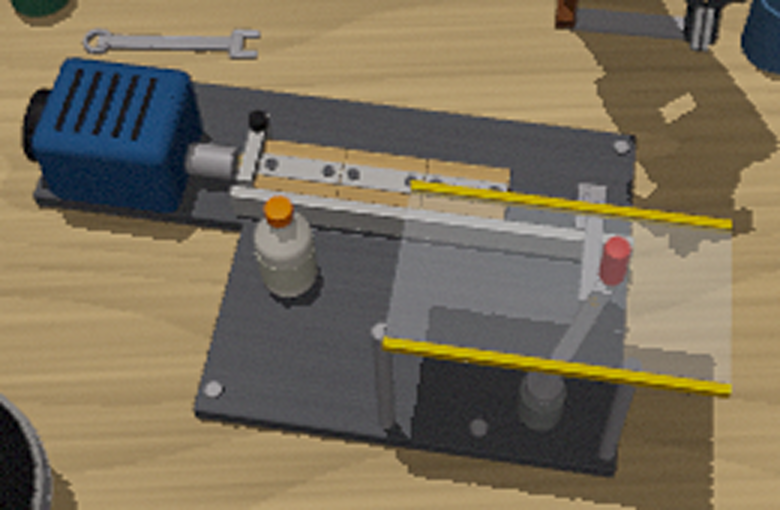

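Run:
```python
from rig import ctrl
print(ctrl.finish_job())
```

```text
the job is handed in; nothing more can be done
None
```

The job is handed in, at 24.6 s of the 54 s allowed. The camera checks agree with the goal, but the job reports no verdict.

- **Blocks to the fence:** I pushed each block back with the half-open fingers to about 11–13 N. Afterwards the cameras put all three centres at x about 9 mm and square to within about 1 degree. Only part of block c's top was visible in the scene camera, under the guard; the side camera saw it whole.
- **Leaning the tool:** The moves offered only shifts and a turn about the tool's axis, so I could not tilt directly. I leaned the tool back about 35 degrees by commanding poses beyond reach, high above the bench, where the arm gave way in tilt.
- **Closing the row:** I pushed the red grip with the closed fingers. The force held near 9–10 N while the blocks slid, then rose to 27.9 N once the lever stopped. That is about 18 N of tightness on the grip, within the 10–40 N you gave.
- **Release:** I let the lever back under control and withdrew the tool.
- **Last checks:** The pictures show the row tight against the end stop with no gaps, and flush to the fence (near face at x about -20, square). The grip is back at its starting pixels and the robot is clear. The wrench and glue bottle look unmoved. I did not measure the other bystanders, though the tool touched none that I know of.
- **Disagreements and limits:**
  - The two cameras differ by 3–4 mm along the lane, about 2–4 mm either side of their mean.
  - The force between blocks a and b cannot be measured directly. I only infer it was above 8 N, from the wrist force.

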